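# Draw the oven rack out with the rack hook

## Robot

A 6-joint arm with a two-finger parallel gripper is mounted at the origin on a cart in front of the work surface, level with it; the furniture and walls round the work are solid. World frame = base frame: x ahead of the robot, y to its left, z up, the work surface at z = 0. Lengths are in m, angles in degrees, forces in N, time in s.
With the tool pointing down it reaches from about 0.4 to 0.825 m from the base axis. Payload 7 kg.
Tool frame: the origin (TCP) lies midway between the tips of the shut fingers; the grasp point (between the pads) lies 19 mm behind it; z points along the fingers, x is the direction in which the jaws open and shut, and the axes are right-handed (so a half turn about z gives the same grasp; the last joint's range is limited). The gripper opens to 88 mm and grips with 3 to 60 N. Pads are 19 mm wide; open, the fingers measure 130 mm over their backs; the gripper's body (78 mm by 193 mm) begins 47 mm behind the grasp point.
Start: joints at [86.236, 20.546, 0.682, 0, -70.136, -16.507], TCP at [0.234, 0.633, 0.227] pointing down, gripper open.
Joint ranges: [-176.03, 176.03], [-82.01, 121.73], [-58.28, 71.71], [-173.87, 95.51], [-174.79, -0.11], [-173.66, 173.66]. Speed limits (degrees/s): [136.94, 136.94, 172.46, 180, 180, 180].

## Interface

Orientations are given as [roll, pitch, yaw] about the fixed x, y, z axes, in that order (R = Rz(yaw) Ry(pitch) Rx(roll)).
In Python, from plant import * gives the robot as it stands. The module is installed in compiled form; this text tells all that it offers.
- The arm moves only by the shell command python3 -m pendant 'ROWS' [OPENING]. ROWS is JSON, a list that holds one entry, the list of rows, each a list of 6 numbers: the shift along the world's x, y, z in mm, then the turn, a rotation vector about the world's x, y, z in degrees. A call has 1 to 10 rows; each row is the pose to reach, as a shift and turn from the pose commanded when the call began; what a row does not reach only later rows make up. A row lasts 1/8 s, in which the tool goes at most 62.5 mm and 10.7 degrees, less where a joint would pass 70% of its speed; a pose out of reach is approached as far as the arm can. A call with a gripper value outside its range is refused whole. OPENING is the closure, from -1 (fully open) to 1 (shut), set as the call begins (- or left out, the last holds). The fingers move at their own pace and stop on an object; the grip force is fixed at half the most. Time passes only in rows, so rows that repeat a pose let the fingers close. It gives the time, the measured TCP pose, the force and the opening at its end, in the units of the state.
- get_obs(): the state, without advancing time (a new reading comes with each control period).
- snapshot(name): name is "scene" or "top"; returns a dict with "pixels" (384x512x3 uint8, red, green, blue), "depth" (384x512 float32, m along the optical axis (not along the pixel's ray), 0 where there is no reading), "fx", "fy", "cx", "cy" (pixels), "dist" ([k1, k2, p1, p2, k3] as OpenCV has them; the pictures are not rectified), "pose" (4x4, takes a point from camera to world coordinates). Camera axes: x right, y down, z forward; pixel columns grow to the right and rows downward; lengths in m; the calibration is good to about 2 mm. A picture is of the moment at which its call begins.
- close_job(): hands the job in, once; it reports no verdict.
The state is a dict: "clock": time; "joint_pos": joint angles; "qvel": joint speeds; "tau": joint torques, N m; "tool_pos": TCP position; "orientation": TCP orientation; "force": force on the tool from outside, world axes, zero at the start; "moment": the same for the moment, N m; "opening": finger opening in m.
Only numpy, scipy, OpenCV 4.12 (cv2) and the standard library are available. Lean on these libraries where they do the work, as an engineer would, in place of code of your own. Each camera call takes 0.05 s, during which the arm holds its last target. There are 200 camera calls.

## Task

Take the rack hook from its rest, catch the pull loop at the front of the oven rack with it and draw the rack smoothly all the way out to its stop, so that the warm gratin dish comes out standing on it. Then free the hook from the loop, leave the rack out, and lay the hook back in both saddles of its rest the way it lay before. The oven is hot: do not touch oven, rack or dish with the gripper or arm, and do not disturb the lidded jar at the right or the phone.

Things in the scene. Friction and masses are not known exactly. Their poses are not given: they have to be found in the camera images.
- oven: Steel countertop oven, fixed, glass door folded down flat towards the robot. Origin: worktop level under the middle of its mouth; x points into it, z up. Mouth 275 mm wide (y -137 to 137), open from z 46 to 175 mm; housing 205 high, 235 deep, reaching to y -217, where three knobs stand 22 mm out. The open door reaches to x -135 mm, its upper face at z 46, handle bar below.
- oven_rack (a joint): How far the wire rack is drawn out of the oven, m: 0 fully in, 0.115 fully out at a hard stop. It slides along the oven's -x axis with about 2 N of friction plus 6 N per m/s and stays where it is left. It starts 0 to 12 mm out.
- rack_loop (a point): Centre of the level D-shaped wire pull loop at the rack's front, 78 mm above the worktop; axes as the oven's; moves with the rack. Open above and below, inside 36 mm wide (y), 30 mm deep (x), of 6 mm wire: front bar centred 18 mm before this point (-x), the rack's front rail 18 mm behind. At the start it lies 30 to 42 mm inside the mouth. The rack is 258 wide, 150 deep.
- rack_hook: Rack hook, 0.12 kg: black handle 110 long, 20 wide (y), 22 mm high (z), from which an 8 mm steel rod goes on along +x, bent down at its end. Origin: middle of the handle; x along the rod to the hook; z up as it lies in the rest, hook downwards. Balance point 31 mm from the origin along +x. A wire eye ends at x -72. Grip across the 20 mm width at the handle's middle, between the saddles.
- hook_pin (a point): Middle of the hook's upright pin: 160 mm in front of the handle's middle (+x) and 20 mm below it; axes as the rack hook's. The pin is 8 mm thick and at its bottom turns 4 mm back towards the handle. The lowest metal is 20 mm below this point, the top of the rod 24 mm above it.
- hook_tip (a point): Centre of the hook pin's rounded lower end (radius 4 mm): 156 mm in front of the handle's middle and 36 mm below it.
- hook_rest: Tool rest, fixed: wooden foot 136 x 66 x 12 mm with two wire saddles 42 mm either side of its middle (along x). Origin: worktop, under the middle. Saddle floors 58 mm up, 24 mm clear between the sides (flaring to 43 mm at the top, 84 mm up), 79 mm free between the saddles. The hook lies in both, handle along x, its middle over the rest's and 69 mm up, hook end to +x.
- gratin_dish: Round white ceramic dish, 110 mm across the rim, 46 mm high, about 0.35 kg, standing loose on the rack behind its front rail. Origin at the centre of its underside, z up.
- canister_1: White flowered porcelain jar, 114 mm across, 122 mm high, with a loose knobbed lid on it (177 mm to the top); bystander at the right. Origin at the centre of its underside.
- canister_lid_1: Loose lid of the right jar, 119 mm across, 65 mm high, lying on the jar. Origin at the centre of its underside, 112 mm above the worktop.
- phone: Black folded phone, 46 x 95 x 19 mm, lying on the worktop at the right front; bystander. Origin at the centre of its underside.
Things that resemble listed ones, but are neither listed nor needed, are in the scene too. Leave any yellow look-alike of the hook_rest alone.

How it is judged:
By the outcome, as a careful person would: the job done as asked, in the order asked, and still so for the second after the job is handed in, with the robot touching nothing.
It also fails if it takes over 51 s, if anything falls off the work surface, if the arm or the gripper's body presses on something with over 40 N, if the wrist force passes 120 N, or if a joint passes its speed limit or range.

## Working session

There is one attempt and no reset: what is moved stays moved. The work goes in short steps, Python scripts to look and compute and a shell command to move; the robot and the scene stay as the last step left them, time stands still between calls to the robot, and variables do not carry over. Pictures are saved under pics/ and viewed, about 8 in all and at most 12, crops included, and the job is handed in when it is done.

```bash
mkdir -p pics
cat > h.py <<'E'
from plant import *
import numpy as np, cv2, pickle
def take(name,tag):
    s=snapshot(name); pickle.dump(s,open(tag+'.pkl','wb'))
    cv2.imwrite('pics/'+tag+'.png',cv2.cvtColor(s['pixels'],cv2.COLOR_RGB2BGR)); return s
def load(tag): return pickle.load(open(tag+'.pkl','rb'))
def crop(tag,u0,v0,w,h,k):
    im=cv2.imread('pics/'+tag+'.png')[v0:v0+h,u0:u0+w]
    cv2.imwrite(f'pics/{tag}_c{u0}_{v0}.png',cv2.resize(im,None,fx=k,fy=k,interpolation=cv2.INTER_CUBIC))
def ray(s,u,v):
    K=np.array([[s['fx'],0,s['cx']],[0,s['fy'],s['cy']],[0,0,1]])
    p=cv2.undistortPoints(np.array([[[u,v]]],float),K,np.array(s['dist'],float))[0,0]
    return np.array([p[0],p[1],1.])
def pix(s,u,v,z=None):
    "world point from depth, or on the plane of height z"
    P=np.array(s['pose']); r=ray(s,u,v)
    if z is None: return P[:3,:3]@(r*s['depth'][int(round(v)),int(round(u))])+P[:3,3]
    d=P[:3,:3]@r; return P[:3,3]+d*(z-P[2,3])/d[2]
def proj(s,p):
    P=np.linalg.inv(np.array(s['pose'])); 
    K=np.array([[s['fx'],0,s['cx']],[0,s['fy'],s['cy']],[0,0,1]])
    return cv2.projectPoints(np.array([p],float),cv2.Rodrigues(P[:3,:3])[0],P[:3,3],K,np.array(s['dist'],float))[0][0,0]
E
python3 - <<'E'
from h import *
a=take('scene','s0');b=take('top','t0')
im=np.hstack([cv2.imread('pics/s0.png'),cv2.imread('pics/t0.png')])
for s in (a,b): print(np.round(s['pose'],3).tolist(),s['fx'])
o=get_obs();print(o)
E
```

```text
[[0.689, -0.267, 0.674, -0.269], [-0.725, -0.266, 0.636, -0.924], [0.01, -0.926, -0.377, 0.576], [0.0, 0.0, 0.0, 1.0]] 365.7853764012185
[[-0.025, -0.995, 0.1, 0.435], [-1.0, 0.025, 0.0, -0.15], [-0.003, -0.1, -0.995, 1.369], [0.0, 0.0, 0.0, 1.0]] 444.1408352884573
{'clock': 0.1, 'joint_pos': array([ 8.62324395e+01,  2.05885892e+01,  6.38373949e-01, -1.80975949e-02,
       -7.01347650e+01, -1.65073683e+01]), 'qvel': array([ 0.04885511, -0.08631099,  0.10575375,  0.03135905, -0.09003315,
        0.06510319]), 'tau': array([-8.14312807e-04, -5.84162879e+01,  2.93752849e+01,  7.01546788e+00,
        1.01720323e-02, -4.87696207e-05]), 'tool_pos': array([0.23377092, 0.63276018, 0.2256961 ]), 'orientation': array([-1.79992164e+02, -8.63121826e-02, -1.10281097e+02]), 'force': array([-0.39341802, -0.10056792,  1.08785558]), 'moment': array([ 0.02343539, -0.03927634,  0.00192439]), 'opening': 0.0875568035270704}
```

View pics/s0.png

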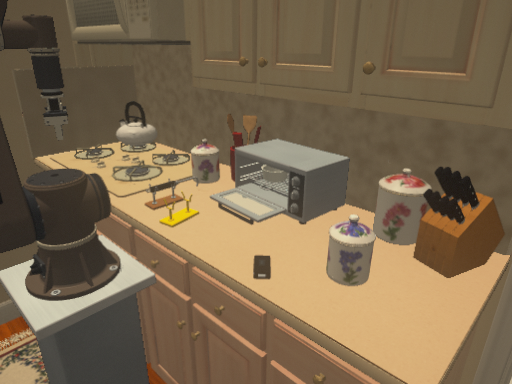

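View pics/t0.png

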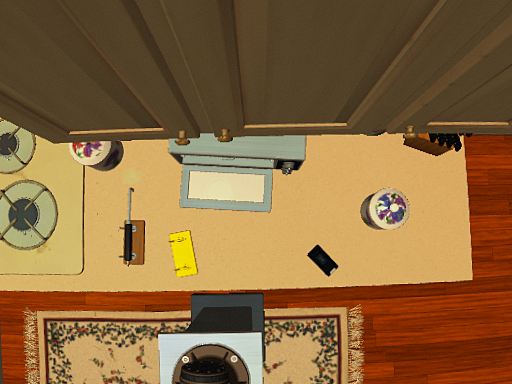

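The scene view shows the oven at (290,180), the hook on its wooden rest at (165,195), the yellow look-alike rest at (180,215), the phone at (262,266) and the jar at (350,250). In the top view the handle is at (127,243), the rod runs to (131,188), and the oven door spans (180–272,165–212). I'll take enlarged crops next.

Run:
```python
from h import *
def c(tag,u,v,w,h,k):
    return cv2.resize(cv2.imread('pics/'+tag+'.png')[v:v+h,u:u+w],None,fx=k,fy=k,interpolation=cv2.INTER_CUBIC)
a=c('t0',85,160,100,120,5); cv2.imwrite('pics/c1.png',a)
cv2.imwrite('pics/c2.png',c('s0',205,135,150,100,5))
cv2.imwrite('pics/c3.png',c('t0',160,125,160,100,5))
```

```text
(no output)
```

View pics/c1.png

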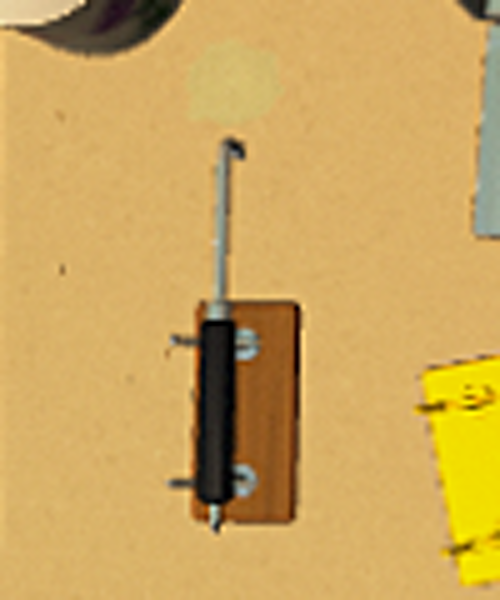

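View pics/c2.png

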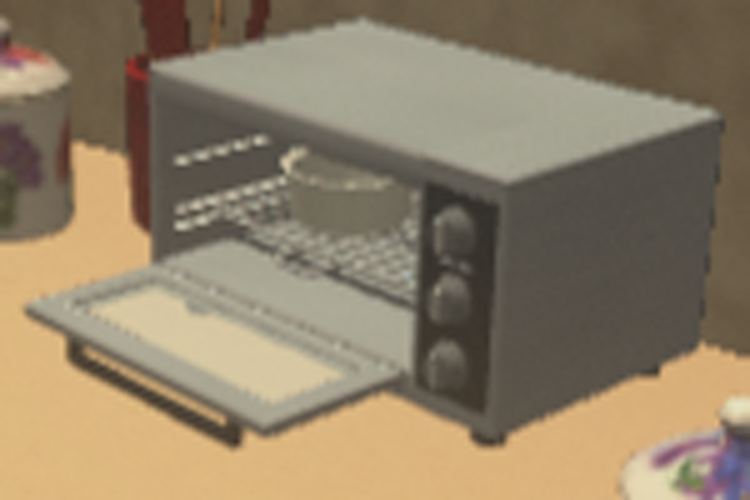

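View pics/c3.png

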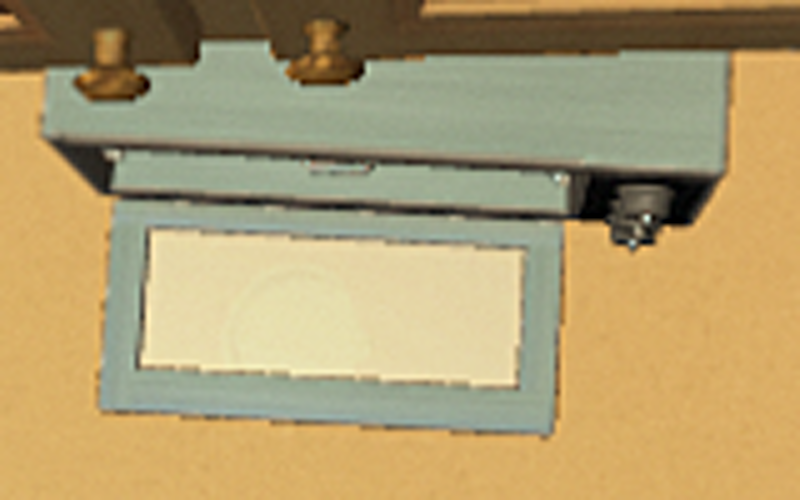

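c1: the handle runs from (218,320) front to (215,500) back, with the pin at (232,148). c2 shows the dish inside the mouth and the loop at about (300,262). c3 shows the loop's front bar at y≈170 from x 312 to 372, the door corners at (103,410) and (551,434), and the housing top edge from (42,137) to (722,172).

Run:
```python
from h import *
t=load('t0');s=load('s0')
def T(x,y,o,z): return pix(t,o[0]+(x+.5)/5-.5,o[1]+(y+.5)/5-.5,z)
def S(x,y,z): return pix(s,205+(x+.5)/5-.5,135+(y+.5)/5-.5,z)
np.set_printoptions(precision=4,suppress=True)
C1=(85,160);C3=(160,125)
f=T(218,320,C1,.076);b=T(215.5,500,C1,.076);rod=T(225,150,C1,.073);eye=T(215.5,528,C1,.069)
print('handle',f,b,'mid',(f+b)/2,'len',np.linalg.norm(f-b),'yaw',np.degrees(np.arctan2(*(f-b)[1::-1])),'yaw rod',np.degrees(np.arctan2(*(rod-b)[1::-1])),'rodend',rod, 'eye',eye)
print('depth mid', pix(t,85+217/5,160+410/5))
# rest foot corners z .012
fc=[T(x,y,C1,.012) for x,y in ((300,303),(295,521),(195,303),(193,520))];print('foot',fc, (fc[0]+fc[1]+fc[2]+fc[3])/4)
d=[T(x,y,C3,.046) for x,y in ((102,411),(552,435),(564,212),(114,196))];print('door',d)
e=d[1]-d[0];print('front edge len',np.linalg.norm(e),'oven yaw',np.degrees(np.arctan2(e[1],e[0]))+90)
h=[T(x,y,C3,.205) for x,y in ((42,136),(722,174))];e=h[1]-h[0];print('hous',h,np.linalg.norm(e),np.degrees(np.arctan2(e[1],e[0]))+90)
l=[T(x,y,C3,.078) for x,y in ((312,170),(372,171))];print('loop bar',l)
print('scene loop',S(300,264,.078), S(280,258,.078),S(318,272,.078))
print('scene door',[S(*p,.046) for p in ((25,307),(268,433),(405,377))])
```

```text
handle [0.4859 0.2247 0.076 ] [0.3803 0.2269 0.076 ] mid [0.4331 0.2258 0.076 ] len 0.10564608435731748 yaw -1.1769938773771247 yaw rod -1.5165195635959674 rodend [0.587  0.2214 0.073 ] eye [0.3635 0.2291 0.069 ]
depth mid [0.4318 0.2224 0.0827]
foot [array([0.4979, 0.1914, 0.012 ]), array([0.3641, 0.1957, 0.012 ]), array([0.4993, 0.2579, 0.012 ]), array([0.3655, 0.2599, 0.012 ])] [0.4317 0.2262 0.012 ]
door [array([0.5342, 0.0747, 0.046 ]), array([ 0.5132, -0.1946,  0.046 ]), array([ 0.6475, -0.2057,  0.046 ]), array([0.6646, 0.0664, 0.046 ])]
front edge len 0.2701420959851719 oven yaw -4.464257482629918
hous [array([0.6708, 0.0792, 0.205 ]), array([ 0.6404, -0.2838,  0.205 ])] 0.36428857921640384 -4.782460262845447
loop bar [array([ 0.6713, -0.0565,  0.078 ]), array([ 0.6698, -0.0919,  0.078 ])]
scene loop [ 0.6848 -0.0701  0.078 ] [ 0.6833 -0.0509  0.078 ] [ 0.6821 -0.0906  0.078 ]
scene door [array([0.5341, 0.0712, 0.046 ]), array([ 0.5086, -0.2031,  0.046 ]), array([ 0.638 , -0.2114,  0.046 ])]
```

```bash
python3 - <<'E'
from h import *
def c(tag,u,v,w,h,k):
    return cv2.resize(cv2.imread('pics/'+tag+'.png')[v:v+h,u:u+w],None,fx=k,fy=k,interpolation=cv2.INTER_CUBIC)
a=c('t0',205,145,40,24,20); b=c('s0',250,175,40,25,15)
b=cv2.resize(cv2.imread('pics/s0.png')[176:200,246:286],None,fx=20,fy=12,interpolation=cv2.INTER_CUBIC)
a=cv2.resize(cv2.imread('pics/t0.png')[147:171,205:245],None,fx=20,fy=12,interpolation=cv2.INTER_CUBIC)
cv2.imwrite('pics/c4.png',np.vstack([a,b]))
E
python3 -m pendant '[[[30,-60,0,0,0,3],[60,-120,0,0,0,6],[85,-175,0,0,0,9],[110,-230,0,0,0,12],[135,-285,0,0,0,15],[160,-335,0,0,0,18],[185,-380,-20,0,0,18.9],[198,-407,-60,0,0,18.9],[198,-407,-86,0,0,18.9],[198,-407,-86,0,0,18.9]]]' -0.2
```

```text
clock: 1.35
tool_pos: [0.4309, 0.2246, 0.1389]
orientation: [179.8, -0.2, -91.4]
force: [-0.2, 0.2, 1.1]
opening: 0.0529
```

View pics/c4.png

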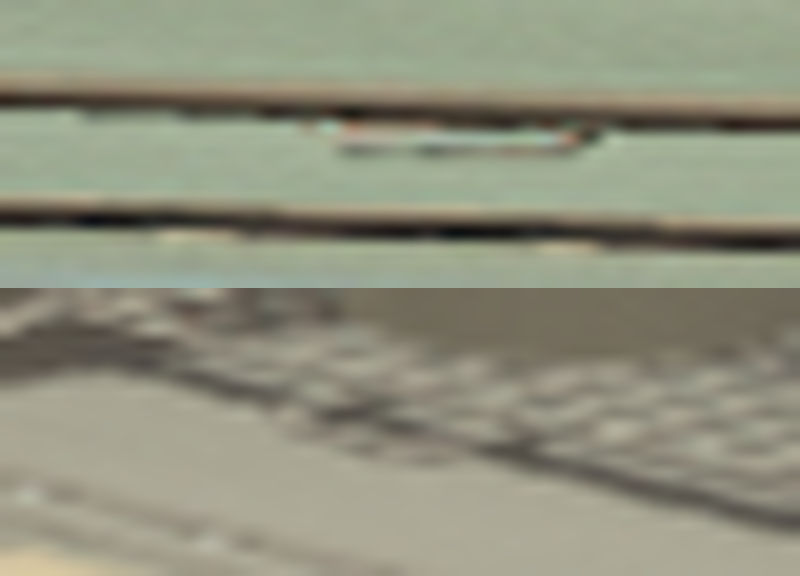

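c4: in the top picture the loop's front bar spans (335–590, ≈142), under the housing lip. In the scene picture the bar is at about (380,452).

```bash
python3 - <<'E'
from h import *
np.set_printoptions(precision=4,suppress=True)
t=load('t0');s=load('s0')
a=pix(t,227.65,158.4,.079);b=pix(s,264.75,189.2,.078)
th=np.radians(-4.6);X=np.array([np.cos(th),np.sin(th)]);Y=np.array([-X[1],X[0]]);O=np.array([.658,-.069])
for p in (a,b): print(p,[(p[:2]-O)@X,(p[:2]-O)@Y])
print('depth',pix(t,227.65,158.4),pix(t,227.65,157.6),pix(s,264.75,189.2))
# sill edge of mouth bottom, c4 front sill line (dark) at (460,215)
print('sill',pix(t,227.65,147+218/12-.5,.046))
L=t['depth'][150:170,228];print(np.array([pix(t,228,v) for v in range(150,170)]))
for d in (.030,.036,.042):
    for q in(t,s): print(d,proj(q,[*(O+X*(d-.018)+Y*-.002),.078]))
E
python3 -m pendant '[[[0.5,1,-20,0,0,0],[1,1.5,-50,0,0,0],[1,1.5,-75,0,0,0],[1,1.5,-89,0,0,0],[1,1.5,-89,0,0,0],[1,1.5,-89,0,0,0]]]' -0.2
```

```text
[ 0.6713 -0.0732  0.079 ] [np.float64(0.013589026077808349), np.float64(-0.003170063050992542)]
[ 0.6715 -0.0828  0.078 ] [np.float64(0.01460134190665478), np.float64(-0.012717281389645622)]
depth [ 0.6721 -0.073   0.0747] [ 0.6744 -0.0731  0.0749] [ 0.6647 -0.089   0.0816]
sill [ 0.6581 -0.0709  0.046 ]
[[ 0.6713 -0.082   0.2031]
 [ 0.6694 -0.0817  0.1992]
 [ 0.6652 -0.0821  0.2065]
 [ 0.6634 -0.0817  0.202 ]
 [ 0.6607 -0.0817  0.2019]
 [ 0.6586 -0.0814  0.1985]
 [ 0.6569 -0.0811  0.1929]
 [ 0.6764 -0.0741  0.0742]
 [ 0.6732 -0.0741  0.0748]
 [ 0.6693 -0.0743  0.0801]
 [ 0.6723 -0.0723  0.0466]
 [ 0.6697 -0.0721  0.0438]
 [ 0.6662 -0.0722  0.0466]
 [ 0.6631 -0.0721  0.0467]
 [ 0.6608 -0.0718  0.0422]
 [ 0.6587 -0.0714  0.0367]
 [ 0.6551 -0.0715  0.0395]
 [ 0.6506 -0.072   0.0483]
 [ 0.6488 -0.0715  0.0404]
 [ 0.6454 -0.0716  0.0429]]
0.03 [227.2422 158.9697]
0.03 [262.2702 188.5614]
0.036 [227.3695 156.97  ]
0.036 [263.4499 188.1798]
0.042 [227.4968 154.9727]
0.042 [264.6231 187.8002]
clock: 2.1
tool_pos: [0.4334, 0.2284, 0.0526]
orientation: [-179.9, 0.1, -91.3]
force: [-0.1, 0.1, 0.5]
opening: 0.0524
```

```bash
python3 -m pendant '[[[-0.5,-1.5,-2,0,0,0],[-0.5,-1.5,-2,0,0,0]]]' -0.2; python3 -m pendant '[[[0,0,0,0,0,0],[0,0,0,0,0,0],[0,0,0,0,0,0],[0,0,0,0,0,0],[0,0,0,0,0,0],[0,0,0,0,0,0]]]' 1
```

```text
clock: 2.35
tool_pos: [0.4324, 0.2262, 0.05]
orientation: [-180.0, 0.0, -91.4]
force: [0.2, -0.1, 0.2]
opening: 0.0526
clock: 3.1
tool_pos: [0.4325, 0.2263, 0.0496]
orientation: [-180.0, 0.0, -91.4]
force: [-0.1, 0.4, -0.2]
opening: 0.0197
```

```bash
python3 -m pendant '[[[0,0,15,0,0,0],[0,0,50,0,0,0],[0,0,90,0,0,0],[0,-20,105,0,0,0],[0,-60,105,0,0,-0.5],[-3,-110,105,0,0,-1],[-6,-160,105,0,0,-2],[-9,-210,105,0,0,-3],[-12,-255,100,0,0,-3.2],[-12,-281,95,0,0,-3.2]]]' 1; python3 -m pendant '[[[0,0,-5,0,0,0],[0,0,-20,0,0,0],[0,0,-32,0,0,0],[0,0,-32,0,0,0],[0,0,-32,0,0,0]]]' 1
python3 - <<'E'
from h import *
take('scene','s1');take('top','t1')
a=cv2.resize(cv2.imread('pics/t1.png')[140:260,150:310],None,fx=4,fy=4,interpolation=cv2.INTER_CUBIC)
cv2.imwrite('pics/c5.png',a)
E
```

```text
clock: 4.35
tool_pos: [0.4185, -0.0573, 0.1437]
orientation: [179.9, -0.0, -94.7]
force: [0.5, 0.1, -1.1]
opening: 0.0196
clock: 4.97
tool_pos: [0.4206, -0.0546, 0.1128]
orientation: [-180.0, -0.0, -94.5]
force: [0.1, -0.2, -1.8]
opening: 0.0195
```

View pics/c5.png

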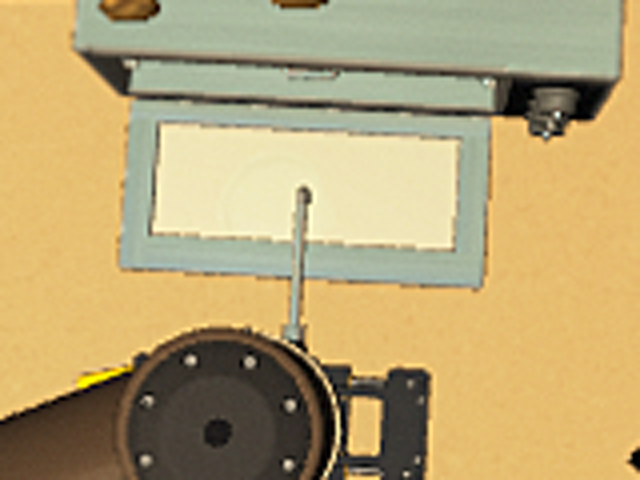

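c5: the rod runs from (292,330) to its end at (303,192), the loop bar is centred near (313,73), and the hook hangs straight above the door.

Run:
```python
from h import *
np.set_printoptions(precision=4,suppress=True)
t=load('t1')
T=lambda x,y,z: pix(t,150+(x+.5)/4-.5,140+(y+.5)/4-.5,z)
e=T(303,190,.132);m=T(293.5,318,.132);b=T(314,73,.079)
print(e,m,np.degrees(np.arctan2(*(e-m)[1::-1])),b, T(303,190,0.132)[:2]-get_obs()['tool_pos'][:2])
print([pix(t,150+x/4,140+y/4) for x,y in((303,192),(302,205),(300,230),(297,270))])
```

```text
[ 0.58   -0.0685  0.132 ] [ 0.4904 -0.0602  0.132 ] -5.3158332043366245 [ 0.6728 -0.0747  0.079 ] [ 0.1593 -0.0139]
[array([ 0.5779, -0.0693,  0.1283]), array([ 0.5684, -0.0686,  0.1317]), array([ 0.5508, -0.0669,  0.1313]), array([ 0.5223, -0.0647,  0.1385])]
```

```bash
python3 -m pendant '[[[8,0,0,0,0,0],[25,-1,0,0,0,0],[45,-2,0,0,0,0],[65,-4,0,0,0,0],[85,-5,0,0,0,0],[100,-6,0,0,0,0],[108,-6.5,0,0,0,0],[112,-6.5,0,0,0,0],[112,-6.5,0,0,0,0],[112,-6.5,0,0,0,0]]]' 1
python3 - <<'E'
from h import *
take('scene','s2');take('top','t2')
a=cv2.resize(cv2.imread('pics/t2.png')[145:185,200:250],None,fx=8,fy=8,interpolation=cv2.INTER_CUBIC)
b=cv2.resize(cv2.imread('pics/s2.png')[160:200,235:285],None,fx=8,fy=8,interpolation=cv2.INTER_CUBIC)
cv2.imwrite('pics/c6.png',np.hstack([a,b]))
E
```

```text
clock: 6.32
tool_pos: [0.532, -0.0613, 0.1127]
orientation: [-180.0, 0.0, -94.6]
force: [-0.2, -0.1, -0.4]
opening: 0.0199
```

View pics/c6.png

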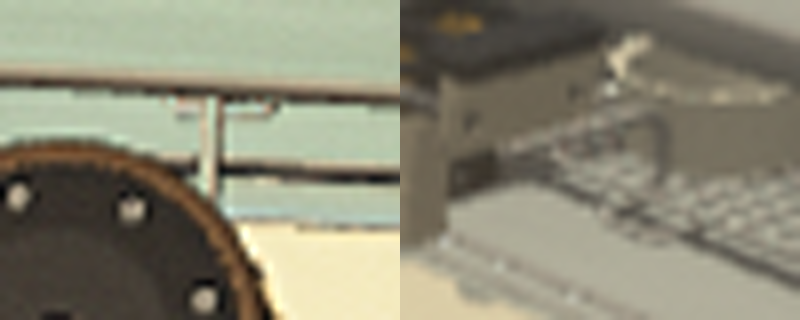

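c6 (left, top view): the rod crosses the loop bar at x≈210, and the bar spans 178–272. c6 (right, scene view): the pin's lower end is at (658,185), above and behind the loop bar at (635,232).

Run:
```python
from h import *
np.set_printoptions(precision=4,suppress=True)
t=load('t2');s=load('s2')
T=lambda x,y,z: pix(t,200+(x+.5)/8-.5,145+(y+.5)/8-.5,z)
print('rod near bar',T(211,112,.132),'bar',T(178,108,.079),T(272,108,.079))
print('tip scene',pix(s,235+258.5/8-.5,160+187/8-.5,.088))
p=get_obs()['tool_pos'];th=np.radians(-4.6);X=np.array([np.cos(th),np.sin(th)])
pin=p[:2]+.16*X;print('pin pred',pin,'tip proj crop',(proj(s,[*(pin-.002*X),.088])-[235,160]+.5)*8-.5, 'bar centre crop',(proj(s,[.673,-.074,.078])-[235,160]+.5)*8-.5)
```

```text
rod near bar [ 0.6612 -0.0715  0.132 ] bar [ 0.6728 -0.056   0.079 ] [ 0.6718 -0.0907  0.079 ]
tip scene [ 0.7066 -0.0613  0.088 ]
pin pred [ 0.6916 -0.0741] tip proj crop [253.7298 202.2669] bar centre crop [229.5454 231.347 ]
```

```bash
python3 -m pendant '[[[0,0,-5,0,0,0],[0,0,-11,0,0,0],[0,0,-16,0,0,0],[0,0,-18,0,0,0],[0,0,-18,0,0,0]]]' 1; python3 -m pendant '[[[0,0,-4,0,0,0],[0,0,-9,0,0,0],[0,0,-14,0,0,0],[0,0,-14,0,0,0],[0,0,-14,0,0,0]]]' 1
```

```text
clock: 7.05
tool_pos: [0.5323, -0.0614, 0.0943]
orientation: [180.0, -0.0, -94.6]
force: [-0.7, -0.6, -1.6]
opening: 0.0199
clock: 7.68
tool_pos: [0.5324, -0.0614, 0.0806]
orientation: [180.0, -0.0, -94.6]
force: [-0.0, -0.1, -1.3]
opening: 0.0197
```

```bash
python3 -m pendant '[[[-2,0.2,0,0,0,0],[-5,0.4,0,0,0,0],[-9,0.7,0,0,0,0],[-12,1,0,0,0,0],[-15,1.2,0,0,0,0],[-19,1.5,0,0,0,0],[-24,1.9,0,0,0,0],[-30,2.4,0,0,0,0],[-36,2.9,0,0,0,0],[-42,3.4,0,0,0,0]]]' 1; python3 -m pendant '[[[-6,0.5,0,0,0,0],[-12,1,0,0,0,0],[-18,1.4,0,0,0,0],[-24,1.9,0,0,0,0],[-30,2.4,0,0,0,0],[-36,2.9,0,0,0,0],[-42,3.4,0,0,0,0],[-47,3.8,0,0,0,0],[-51,4.1,0,0,0,0],[-54,4.3,0,0,0,0]]]' 1
```

```text
clock: 8.93
tool_pos: [0.49, -0.0579, 0.0806]
orientation: [-180.0, 0.0, -94.6]
force: [2.2, -1.0, -2.0]
opening: 0.0202
clock: 10.18
tool_pos: [0.4362, -0.0536, 0.0806]
orientation: [-180.0, 0.0, -94.6]
force: [2.4, 0.2, -0.8]
opening: 0.0197
```

```bash
python3 -m pendant '[[[-3,0.2,0,0,0,0],[-6,0.5,0,0,0,0],[-9,0.7,0,0,0,0],[-11,0.9,0,0,0,0],[-13,1,0,0,0,0],[-15,1.2,0,0,0,0]]]' 1; python3 -m pendant '[[[-1.5,0.1,0,0,0,0],[-3,0.2,0,0,0,0],[-4.5,0.4,0,0,0,0]]]' 1
```

```text
clock: 10.92
tool_pos: [0.4213, -0.0524, 0.0805]
orientation: [180.0, -0.0, -94.6]
force: [2.2, 1.0, -1.5]
opening: 0.0198
clock: 11.3
tool_pos: [0.4168, -0.052, 0.0806]
orientation: [-180.0, 0.0, -94.6]
force: [1.9, 0.3, -0.7]
opening: 0.0202
```

```bash
python3 -m pendant '[[[-1.5,0.1,0,0,0,0],[-3,0.2,0,0,0,0]]]' 1; python3 -m pendant '[[[-1.5,0.1,0,0,0,0],[-2,0.2,0,0,0,0]]]' 1
```

```text
clock: 11.55
tool_pos: [0.4138, -0.0518, 0.0806]
orientation: [180.0, -0.0, -94.6]
force: [1.5, 0.8, -1.1]
opening: 0.0201
clock: 11.8
tool_pos: [0.413, -0.0514, 0.0809]
orientation: [-179.9, 0.0, -94.6]
force: [7.1, -0.8, -2.3]
opening: 0.0198
```

```bash
python3 -m pendant '[[[-1,0.1,0,0,0,0],[-1,0.1,0,0,0,0],[-1,0.1,0,0,0,0]]]' 1
python3 - <<'E'
from h import *
take('scene','s3');take('top','t3')
a=cv2.resize(cv2.imread('pics/t3.png')[125:225,155:285],None,fx=6,fy=6,interpolation=cv2.INTER_CUBIC)
b=cv2.resize(cv2.imread('pics/s3.png')[145:235,205:335],None,fx=3,fy=3,interpolation=cv2.INTER_CUBIC)
a=cv2.resize(cv2.imread('pics/t3.png')[135:225,160:290],None,fx=3,fy=3,interpolation=cv2.INTER_CUBIC)
cv2.imwrite('pics/c7.png',np.hstack([a,b]))
E
```

```text
clock: 12.18
tool_pos: [0.4129, -0.0511, 0.0812]
orientation: [-179.8, 0.0, -94.5]
force: [8.2, -1.1, -3.6]
opening: 0.0198
```

View pics/c7.png

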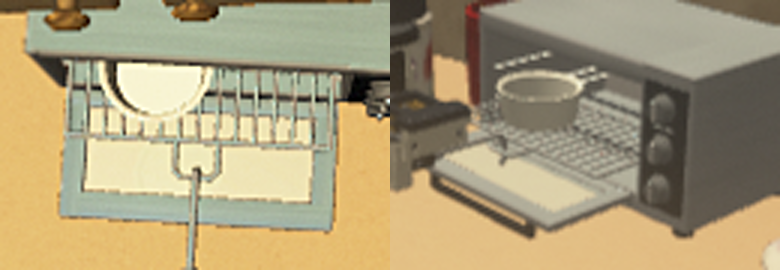

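c7: the rack is fully drawn out, with the dish standing upright behind the front rail. The hook pin is in the loop at left-panel (196,172), pressed against the bar, and the force has reached the stop.

```bash
python3 -m pendant '[[[4,-0.3,0,0,0,0],[8,-0.6,0,0,0,0],[11,-0.9,0,0,0,0],[11,-0.9,0,0,0,0],[11,-0.9,6,0,0,0],[11,-0.9,15,0,0,0],[11,-0.9,30,0,0,0],[11,-0.9,50,0,0,0],[11,-0.9,65,0,0,0],[11,-0.9,70,0,0,0]]]' 1
python3 - <<'E'
from h import *
take('top','t4');s=load('t4');t=load('t3')
E
```

```text
clock: 13.52
tool_pos: [0.4224, -0.0522, 0.152]
orientation: [-179.9, 0.1, -94.6]
force: [-0.1, -0.6, -0.4]
opening: 0.0195
```

```bash
python3 -m pendant '[[[0,20,2,0,0,0],[1,60,4,0,0,0.5],[2,105,4,0,0,1],[4,150,4,0,0,1.5],[6,195,4,0,0,2],[8,235,4,0,0,2.6],[10,265,4,0,0,3.2],[10,278,4,0,0,3.2],[10,278,4,0,0,3.2],[10,278,4,0,0,3.2]]]' 1
python3 - <<'E'
from h import *
take('scene','s5');take('top','t5')
a=cv2.resize(cv2.imread('pics/t5.png')[160:280,85:185],None,fx=4,fy=4,interpolation=cv2.INTER_CUBIC)
b=cv2.resize(cv2.imread('pics/t5.png')[135:215,160:290],None,fx=3,fy=3,interpolation=cv2.INTER_CUBIC)
b=cv2.copyMakeBorder(b,0,a.shape[0]-b.shape[0],0,0,cv2.BORDER_CONSTANT)
cv2.imwrite('pics/c8.png',np.hstack([a,b]))
print(get_obs()['tool_pos'],get_obs()['orientation'])
E
```

```text
clock: 14.82
tool_pos: [0.4315, 0.2247, 0.1543]
orientation: [180.0, -0.0, -91.4]
force: [0.4, -0.4, -1.0]
opening: 0.02
[0.43175899 0.22469042 0.15453893] [ 1.79990126e+02 -6.32603763e-03 -9.14238420e+01]
```

View pics/c8.png

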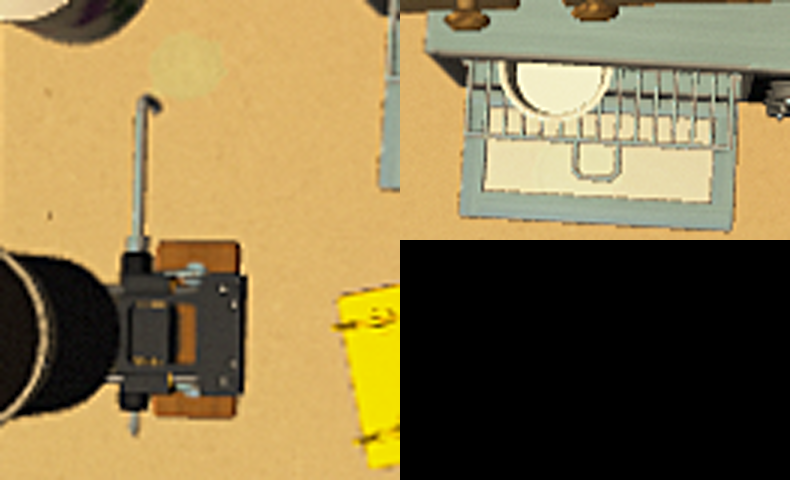

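c8: the loop is empty, and the rack is still out with the dish on it. The hook hangs over the wooden rest, its rod pointing the original way with its end at (147,100).

```bash
python3 - <<'E'
from h import *
np.set_printoptions(precision=4,suppress=True)
t=load('t5');p=get_obs()['tool_pos']
T=lambda x,y: pix(t,85+(x+.5)/4-.5,160+(y+.5)/4-.5,.1735)
a,b=T(143,100),T(136.5,238);print(a,b,a[:2]-p[:2],np.degrees(np.arctan2(*(a-b)[1::-1])))
print(np.array([pix(t,85+(143-(y-100)*.047)/4,160+y/4)[[0,2]] for y in range(104,240,16)]))
E
python3 -m pendant '[[[0.5,1.5,-10,0,0,0],[0.8,1.5,-30,0,0,0],[0.8,1.5,-48,0,0,0],[0.8,1.5,-60,0,0,0],[0.8,1.5,-65,0,0,0],[0.8,1.5,-65,0,0,0]]]' 1
```

```text
[0.5897 0.2188 0.1735] [0.4948 0.223  0.1735] [ 0.1579 -0.0059] -2.5491152665423913
[[0.586  0.1723]
 [0.5747 0.1741]
 [0.5635 0.1758]
 [0.5522 0.1792]
 [0.5415 0.1753]
 [0.5307 0.1733]
 [0.5194 0.1784]
 [0.5088 0.174 ]
 [0.4975 0.1793]]
clock: 15.68
tool_pos: [0.4327, 0.227, 0.0894]
orientation: [180.0, -0.0, -91.4]
force: [0.2, -0.3, -0.9]
opening: 0.0199
```

```bash
python3 -m pendant '[[[0,-0.7,-8,0,0,0],[0,-0.7,-16,0,0,0],[0,-0.7,-24,0,0,0],[0,-0.7,-30,0,0,0],[0,-0.7,-35,0,0,0],[0,-0.7,-37,0,0,0],[0,-0.7,-38,0,0,0],[0,-0.7,-39,0,0,0],[0,-0.7,-39,0,0,0]]]' 1
```

```text
clock: 16.8
tool_pos: [0.4327, 0.2264, 0.0506]
orientation: [-180.0, 0.0, -91.4]
force: [0.3, -0.3, -2.3]
opening: 0.0198
```

```bash
python3 -m pendant '[[[0,0,-0.7,0,0,0],[0,0,-0.7,0,0,0]]]' 1; python3 -m pendant '[[[0,0,0,0,0,0],[0,0,0,0,0,0],[0,0,0,0,0,0],[0,0,0,0,0,0]]]' -0.2; python3 -m pendant '[[[0,0,5,0,0,0],[0,0,20,0,0,0],[0,0,50,0,0,0],[0,0,90,0,0,0],[0,0,140,0,0,0],[-30,40,170,0,0,0],[-60,80,170,0,0,0],[-90,130,170,0,0,0],[-120,180,170,0,0,0],[-120,180,170,0,0,0]]]' -0.2
python3 - <<'E'
from h import *
np.set_printoptions(precision=4,suppress=True)
take('scene','s6');t=take('top','t6')
a=cv2.resize(cv2.imread('pics/t6.png')[160:280,85:185],None,fx=5,fy=5,interpolation=cv2.INTER_CUBIC)
b=cv2.resize(cv2.imread('pics/s6.png')[170:230,130:190],None,fx=5,fy=5,interpolation=cv2.INTER_CUBIC)
c=cv2.resize(cv2.imread('pics/s6.png')[140:200,220:280],None,fx=5,fy=5,interpolation=cv2.INTER_CUBIC)
cv2.imwrite('pics/c9.png',np.hstack([a,np.vstack([b,c])]))
d=np.abs(cv2.imread('pics/t6.png').astype(int)-cv2.imread('pics/t0.png')).sum(2)[:,:].astype(float)
print('diff hook area',(d[180:272,115:150]>60).sum(),'jar',(d[180:240,355:415]>60).sum(),'phone',(d[240:280,300:345]>60).sum(), 'vs t3-> rack', (np.abs(cv2.imread('pics/t5.png').astype(int)-cv2.imread('pics/t6.png')).sum(2)[150:215,178:275]>60).sum())
E
```

```text
clock: 17.05
tool_pos: [0.4327, 0.2264, 0.0499]
orientation: [-180.0, 0.0, -91.4]
force: [0.1, 0.4, -1.0]
opening: 0.0198
clock: 17.55
tool_pos: [0.4327, 0.2264, 0.0499]
orientation: [-180.0, 0.0, -91.4]
force: [0.5, -0.4, 0.0]
opening: 0.0508
clock: 18.8
tool_pos: [0.3109, 0.4091, 0.22]
orientation: [-180.0, 0.0, -91.1]
force: [-0.4, -0.3, -0.3]
opening: 0.0525
diff hook area 194 jar 0 phone 0 vs t3-> rack 0
```

View pics/c9.png

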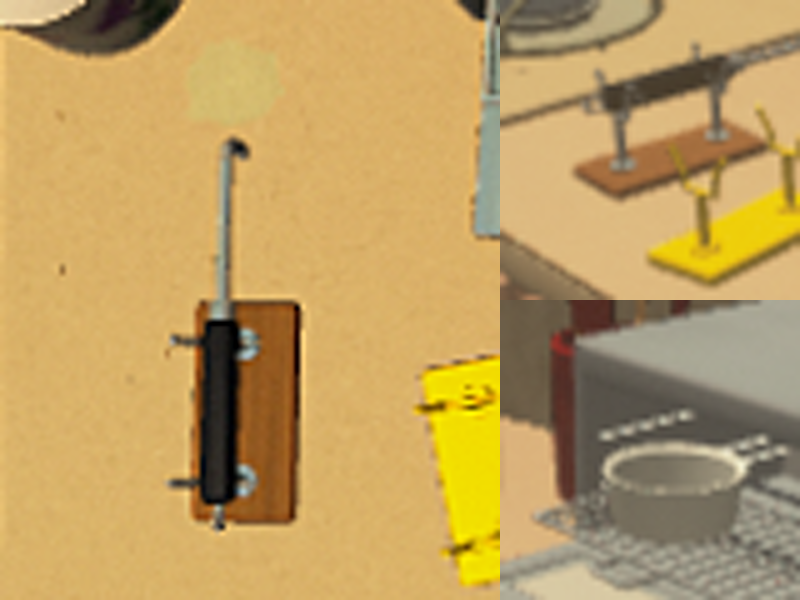

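c9: the handle lies in both saddles from (220,320) to (218,502), within about 2 mm of where it started. The dish stands upright on the drawn-out rack. I'll check the height quickly, then hand in.

Run:
```python
from h import *
for n in('t0','t6'):
    t=load(n); print(n,[round(float(np.mean([pix(t,u,v)[2] for u in (128,129)])),4) for v in (227,232,238,244,250,256)])
t=load('t6');T=lambda x,y,z: pix(t,160+(x+.5)/3-.5,135+(y+.5)/3-.5,z)
print('loop bar outer',T(197,180,.078), 'expected ~',.658-.0907)
close_job();print('done')
```

```text
t0 [0.0773, 0.0821, 0.0769, 0.0785, 0.0779, 0.0781]
t6 [0.0785, 0.0778, 0.0736, 0.0786, 0.0808, 0.0768]
loop bar outer [ 0.5641364  -0.06442998  0.078     ] expected ~ 0.5673
the job is handed in; nothing more can be done
done
```

The rack is out at its stop with the dish standing on it, the hook is back in both saddles of its rest, and the job was handed in at about 19 s of the 51 s allowed. I caught the loop with the hook, drew the rack out, freed the hook by easing it forward and lifting it, then laid it back.

- **Rack:** The pull took about 2 N and then rose to 8 N at the stop. The front bar of the loop measures at x ≈ 0.564 m, against 0.567 m expected for fully out. The rack did not move between freeing the hook and the last picture.
- **Dish:** It stands upright on the rack in the last picture.
- **Hook:** It lies level, and its height matches the start within the camera noise. Its handle lies about 2 mm sideways of where it started, within the 2 mm play on each side in the saddles.
- **Jar and phone:** The top pictures from before and after show no change at either.
- **Contact:** I saw no sign of the arm or gripper touching the oven, rack or dish. The largest force reading was about 9 N, at the stop.
- **Disagreement:** The scene camera put the loop about 10 mm further to the side than the top camera, and the hook tip further into the oven. I trusted the top camera, and the hook went into the loop without touching it.

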